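Roll the large post-cap ball up its gutter to the stop

TASK

Two turned wooden balls lie at the low ends of the twin sloped gutters. With the fingertips, push the larger ball up its own gutter and over the catch bar near the top, so that it stays parked between that bar and the end stop and does not roll back. Do not pick it up: it stays in its gutter all the way; leave the smaller ball and everything else on the bench where they are.

Things in the scene. Friction and masses are not known exactly. Their poses are not given: they have to be found in the camera images.
- gutter: Fixed wooden stand with two straight parallel V gutters of grey sheet metal, 320 mm long, 236 mm wide. Tilted frame: x uphill along them (slope 0.12 rad), y across, z square to both. Origin between the gutters at mid-length, 65 mm above the bench. V bottom lines at y = +60 and -60 mm, z = 0; flanks rise 30 degrees each side, to z = 31 mm, 54 mm from the bottom line. Open low end at x = -160 mm.
- rest_bars (a point): Point midway between the gutters, at gutter x = -125 mm, y = z = 0. Here a fixed round steel bar 6 mm thick crosses each V, its axis 12 mm above the bottom line (top at 15 mm); at the start the balls lie against these bars on the uphill side.
- catch_bars (a point): Point midway between the gutters, at gutter x = +98 mm, y = z = 0. Here a fixed steel bar 6 mm thick crosses each V, its axis 6.6 mm above the bottom line. The large ball rises some 5 mm to roll over it and then lies uphill of it, centre at about x = +116 mm. A ball left below it rolls back down.
- end_stop (a point): Point midway between the gutters at gutter x = +150 mm, y = z = 0, on the downhill face of the end stop, an upright board across both gutters that reaches 60 mm above the bottom lines. Parked between catch bar and stop, the large ball has about 4 mm of play.
- large_ball: The larger turned wooden ball, 60 mm in diameter, about 80 g, waxed pale wood (friction about 0.25) with a thin dark line round it; origin at its centre. Starts at the low end of either gutter, centre at about gutter x = -101 mm, and rolls in the V with its centre 34.6 mm above the bottom line.
- small_ball: The smaller ball, of the same wood and look, 40 mm in diameter, about 25 g; origin at its centre. Starts at rest at the low end of the other gutter and must stay there. Rolls freely.
- wax_tin: Bystander: round steel tin with lid, 68 mm across, 50 mm high, standing beside the gutters; origin at the centre of its underside
- sanding_block: Bystander: cork block 110 x 60 x 32 mm, lying beside the gutters; origin at the centre of its underside
- turned_bowl: Bystander: small wooden bowl, 110 mm across the rim, 50 mm high; origin at the centre of its underside
- spindle_foot: Bystander: small turned wooden foot, 48 mm across, 75 mm high, upright; origin at the centre of its underside
- mallet: Bystander: small hammer with wooden handle, 270 mm long, lying flat
- dust_brush: Bystander: flat brush with wooden handle, lying flat
- offcut: Bystander: wood offcut 70 x 50 x 40 mm; origin at the centre of its underside
Not all that is in view belongs to the job. Leave any blue or purple look-alike of the large_ball alone.

How it is judged:
By the outcome, as a careful person would: the job done as asked, in the order asked, and still so for the second after the job is handed in, with the robot touching nothing.
It also fails if it takes over 38 s, if anything falls off the work surface, if the arm or the gripper's body presses on something with over 40 N, if the wrist force passes 120 N, or if a joint passes its speed limit or range.

ROBOT

A 6-joint arm with a two-finger parallel gripper is mounted at the origin on the work surface. World frame = base frame: x ahead of the robot, y to its left, z up, the work surface at z = 0. Lengths are in mm, angles in degrees, forces in N, time in s.
With the tool pointing down it reaches from about 275 to 975 mm from the base axis. Payload 8.4 kg.
Tool frame: the origin (TCP) lies midway between the tips of the shut fingers; the grasp point (between the pads) lies 19 mm behind it; z points along the fingers, x is the direction in which the jaws open and shut, and the axes are right-handed (so a half turn about z gives the same grasp; the last joint's range is limited). The gripper opens to 92 mm and grips with 3 to 60 N. Pads are 20 mm wide; open, the fingers measure 128 mm over their backs; the gripper's body (75 mm by 189 mm) begins 69 mm behind the grasp point.
Start: joints at [66.326, 20.225, 93.587, -0, 66.188, -0.138], TCP at [249.588, 573.004, 214.583] pointing down, gripper open.
Joint ranges: [-150.9, 150.9], [-52.94, 120.26], [3.33, 152.33], [-74.26, 254.26], [0, 154.13], [-172.89, 172.89]. Speed limits (degrees/s): [127.2, 127.2, 159.86, 180, 180, 180].

INTERFACE

Orientations are given as a 3x3 rotation matrix whose columns are the frame's x, y, z axes.
In Python, from cell import observe, get_image, camera_info, job_done, spot_in, cut_out gives the robot as it stands.
- The arm moves only by the shell command python3 -m inch 'ROWS' [FORCE]. ROWS is JSON, a list that holds one entry, the list of rows, each a list of 7 numbers: the shift along the tool's x, y, z in mm, then the turn, a rotation vector about the tool's x, y, z in degrees, then the finger opening in mm, from 0 to 91.9. A call has 1 to 8 rows; each row shifts and turns the pose as measured when the row begins, along the tool's axes as they then stand; what a row does not reach is not made up. A row lasts 1/12 s, in which the tool goes at most 41.7 mm and 7.16 degrees, less where a joint would pass 70% of its speed; a pose out of reach is approached as far as the arm can. A call with a gripper value outside its range is refused whole. The fingers move at their own pace and stop on an object; FORCE is the grip in N (left out, the last holds). Time passes only in rows, so rows that do not move let the fingers close. It gives the time, the measured TCP pose, the force and the opening at its end, in the units of the state.
- observe(): the state, without advancing time (a new reading comes with each control period).
- get_image(name): name is "scene" or "side" or "wrist"; returns the picture (400x640x3 uint8, red, green, blue); there is no depth.
- camera_info(name): a dict with "fx", "fy", "cx", "cy" (pixels), "origin" and "attitude" of the camera in the world; the wrist camera has in their place "T_tool_cam" (4x4, takes a point from camera to tool coordinates, whose origin is the TCP and whose axes are the tool frame's). Camera axes: x right, y down, z forward; pixel columns grow to the right and rows downward; lengths in mm; the calibration is good to about 2 mm. The wrist camera is an equidistant fisheye: a pixel r from the principal point sees the ray r / f radians off the axis. A picture is of the moment at which its call begins: read the wrist's pose just before it. camera_info takes no time and is no camera call.
- job_done(): hands the job in, once; it reports no verdict.
Trained networks look in the newest picture that a camera, given by its name, has taken for a name from the list of things; names that differ only in an ending like _2 or _b are one class to them, and where a whole thing is asked for, a point or a joint stands for the part that bears it (a point fixed in the world has none). Each returns a list of dicts, best first, with "confidence" (0 to 1); they miss things now and then, are a little off and sometimes report something else, mostly with a low value. They report only what shows in the picture. A call takes as long as a camera call. They do not tell look-alikes from the thing itself.
- spot_in(camera, label): "point" ([x, y, z] in mm, in the coordinates of the camera as it stood for that picture, good to about 4 mm: the middle of the surface that is visible of it).
- cut_out(camera, label): "region" (400x640 bool, what is visible of it).
The state is a dict: "clock": time; "q": joint angles; "qd": joint speeds; "joint_efforts": joint torques, N m; "tool_pos": TCP position; "tool_rot": TCP orientation; "ft_force": force on the tool from outside, world axes, zero at the start; "ft_torque": the same for the moment, N m; "opening": opening from 0.0 (shut) to 1.0 (fully open).
Only numpy, scipy, OpenCV 4.12 (cv2) and the standard library are available. Lean on these libraries where they do the work, as an engineer would, in place of code of your own. Each camera call takes 0.05 s, during which the arm holds its last target.

## Working session

There is one attempt and no reset: what is moved stays moved. The work goes in short steps, Python scripts to look and compute and a shell command to move; the robot and the scene stay as the last step left them, time stands still between calls to the robot, and variables do not carry over. Pictures are saved under pics/ and viewed, and the job is handed in when it is done.

```bash
mkdir -p pics; ls; python3 - <<'E'
from cell import *
import cv2,numpy as np
s=observe();print(s['clock'],s['tool_pos'],s['tool_rot'],s['ft_force'],s['opening'])
for n in ['scene','side']:
    print(n,camera_info(n))
    im=get_image(n);cv2.imwrite(f'pics/{n}0.png',im[:,:,::-1])
    for l in ['gutter','large_ball','small_ball']:
        for d in spot_in(n,l)[:3]:
            c=camera_info(n);print(l,d['confidence'],np.array(c['attitude'])@d['point']+c['origin'])
print(camera_info('wrist'))
E
```

```text
pics
0.0 [249.40185832 572.551526   213.87781274] [[ 3.99299292e-01  9.16820480e-01 -5.31510505e-04]
 [ 9.16819600e-01 -3.99299646e-01 -1.27051689e-03]
 [-1.37706786e-03  2.00172450e-05 -9.99999052e-01]] [-0.75885247  0.07116952  0.33902967] 1.001925201949546
scene {'fx': 516.5697567697262, 'fy': 516.5697567697262, 'cx': 311.2319156870246, 'cy': 195.8907221288773, 'origin': array([1110.45867731, -689.99618019, 1168.30000276]), 'attitude': array([[ 0.79482125,  0.46685622, -0.38769118],
       [ 0.60664369, -0.59487126,  0.52736289],
       [ 0.0155763 , -0.65434964, -0.7560317 ]])}
large_ball 0.93 [660.78348117 -36.95198823 105.54877067]
large_ball 0.58 [796.51441059 -83.75331334  48.40438541]
large_ball 0.55 [ 685.25056772 -169.04818716   47.02171791]
small_ball 0.68 [659.6054555  -37.91341964 106.80491763]
small_ball 0.59 [542.52954416 -58.90908343  86.98691859]
side {'fx': 378.4551200519756, 'fy': 378.4551200519756, 'cx': 322.16331373650223, 'cy': 202.23039388245238, 'origin': array([428.01981789, 675.79292472, 902.06101853]), 'attitude': array([[-0.97206993, -0.18175519,  0.14847
[... 256 characters left out ...]
51.16276606]
large_ball 0.62 [649.81812786 -12.42195842 109.8789534 ]
large_ball 0.53 [785.55284824 -61.63988123  48.77239274]
small_ball 0.42 [532.29475559 -41.04405426  87.67394046]
small_ball 0.24 [732.00614945 150.47295851  31.71383876]
{'fx': 309.70691628693146, 'fy': 309.70691628693146, 'cx': 315.68944211443716, 'cy': 197.0800982545098, 'T_tool_cam': array([[ 9.99998709e-01, -6.87000239e-04, -1.45230086e-03,
        -1.08597133e+00],
       [ 1.01192588e-03,  9.71451691e-01,  2.37235301e-01,
        -6.58055755e+01],
       [ 1.24785941e-03, -2.37236464e-01,  9.71451132e-01,
        -1.69876867e+02],
       [ 0.00000000e+00,  0.00000000e+00,  0.00000000e+00,
         1.00000000e+00]])}
```

View pics/scene0.png

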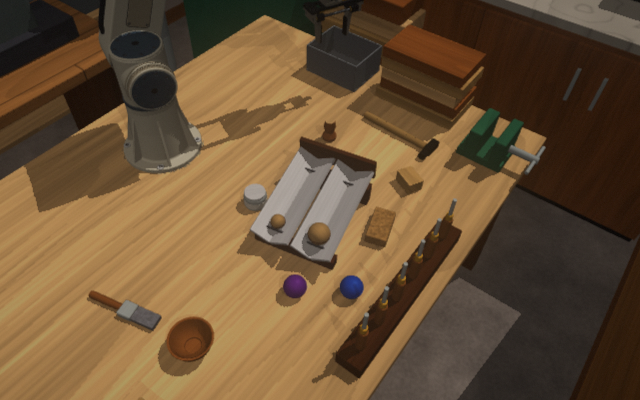

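View pics/side0.png

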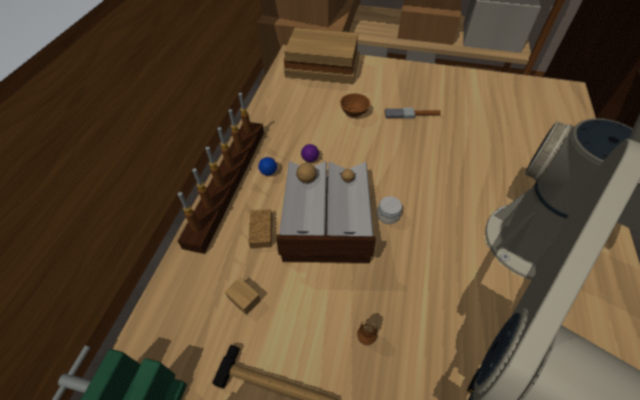

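The scene picture shows the gutters from the open low end, with the large ball at about (318,233) and the small one at (278,222). The end stop is at the far end, (340,155). The blue and purple look-alikes lie on the bench, off the gutters. Next I fit the stand's pose.

```bash
cat > h.py <<'E'
import numpy as np,cv2
from cell import *
a=.12
def T(p,P):  # P=x,y,yaw
    p=np.atleast_2d(p).astype(float); c,s=np.cos(P[2]),np.sin(P[2])
    Ry=np.array([[np.cos(a),0,-np.sin(a)],[0,1,0],[np.sin(a),0,np.cos(a)]])
    Rz=np.array([[c,-s,0],[s,c,0],[0,0,1]])
    return p@(Rz@Ry).T+[P[0],P[1],65]
def proj(X,n):
    c=camera_info(n);Y=(np.atleast_2d(X)-c['origin'])@np.array(c['attitude'])
    return np.c_[Y[:,0]/Y[:,2]*c['fx']+c['cx'],Y[:,1]/Y[:,2]*c['fy']+c['cy']]
def ray(u,v,z,n):
    c=camera_info(n);d=np.array(c['attitude'])@[(u-c['cx'])/c['fx'],(v-c['cy'])/c['fy'],1]
    return c['origin']+d*(z-c['origin'][2])/d[2]
def draw(im,P,n,sgn=-1):
    im=im.copy()
    L=[]
    for y0 in(60,-60):
        for y in (y0-54,y0,y0+54):
            z=31 if y!=y0 else 0
            L.append([[-160,y,z],[150,y,z]])
    L+=[[[150,-118,60],[150,118,60]],[[98,-80,6.6],[98,-40,6.6]],[[98,80,6.6],[98,40,6.6]]]
    for l in L:
        q=proj(T(l,P),n)*3; cv2.line(im,*[tuple(int(t) for t in r) for r in q],(0,255,0),1)
    return im
E
python3 - <<'E'
from h import *
from scipy.optimize import least_squares
obs=[]
for n in ['scene','side']:
    im=get_image(n)
    for l,z,box in [('large_ball',87.3,None),('small_ball',75.4,None)]:
        for d in cut_out(n,l)[:4]:
            r=d['region']; v,u=np.nonzero(r)
            p=ray(u.mean(),v.mean(),z,n)
            print(n,l,d['confidence'],u.mean(),v.mean(),r.sum(),p)
E
python3 - <<'E'
import cv2
for n,(x,y) in {'scene':(235,125),'side':(250,130)}.items():
    im=cv2.imread(f'pics/{n}0.png')[y:y+150,x:x+160]
    cv2.imwrite(f'pics/{n}0z.png',cv2.resize(im,None,fx=4,fy=4,interpolation=2))
E
```

```text
scene large_ball 0.91 351.69757174392936 286.6203090507726 453 [ 807.89889608 -105.33363298   87.3       ]
scene large_ball 0.8 294.61075268817206 285.30752688172043 465 [ 697.27976477 -186.81368369   87.3       ]
scene large_ball 0.68 318.8173302107728 232.76346604215456 427 [648.8397309  -24.82402558  87.3       ]
scene large_ball 0.33 379.98325358851673 226.02511961722487 836 [762.91376736  92.50824823  87.3       ]
scene small_ball 0.46 277.7073170731707 220.6158536585366 164 [532.4746552  -52.96803253  75.4       ]
side large_ball 0.86 306.23030303030305 172.9181818181818 330 [650.99006347 -28.8722578   87.3       ]
side large_ball 0.67 267.5625 165.86513157894737 304 [769.06770947 -29.77702187  87.3       ]
side large_ball 0.49 309.90494296577947 152.72623574144487 263 [ 661.49990219 -110.8421604    87.3       ]
side large_ball 0.19 326.83276135163675 214.6850580781415 7576 [559.06477995 102.56324621  87.3       ]
side small_ball 0.49 347.2345679012346 175.35185185185185 162 [535.18354673 -57.34707687  75.4       ]
```

View pics/scene0z.png

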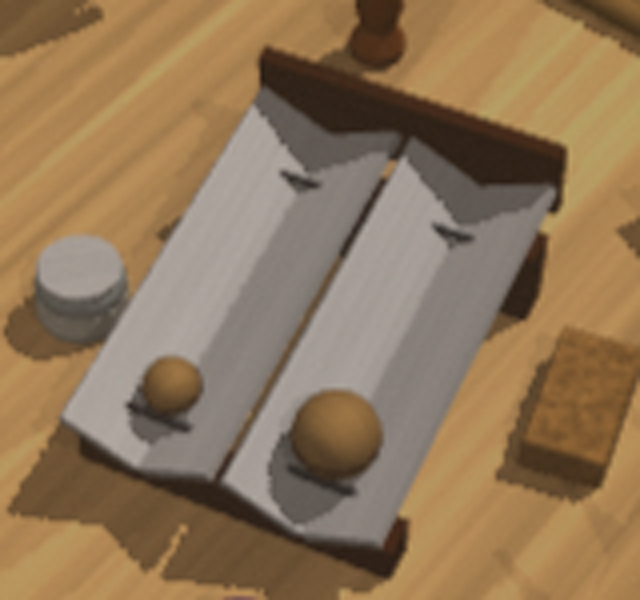

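View pics/side0z.png

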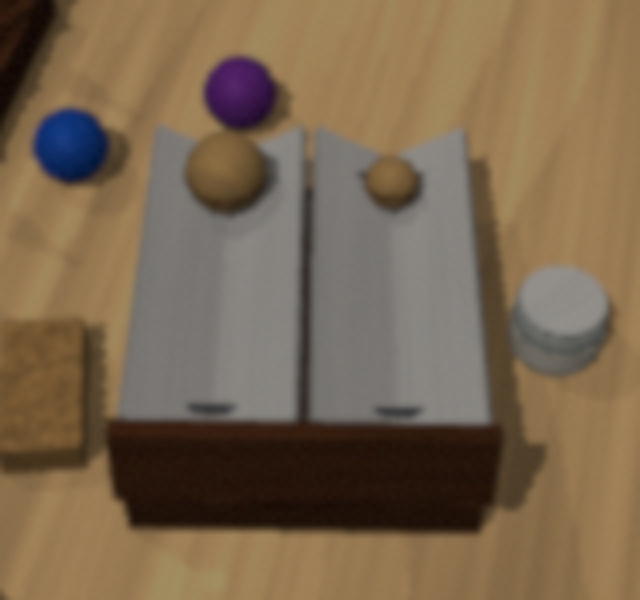

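```bash
python3 - <<'E'
from h import *
from scipy.optimize import least_squares
D={'scene':((235,125),[([98,60,9],(300,181)),([98,-60,9],(452,235)),([-160,114,31],(66,420)),([-160,-114,31],(382,547)),([150,114,31],(262,90)),([150,-114,31],(554,190))]),
'side':((250,130),[([98,-60,9],(212,407)),([98,60,9],(399,411)),([-160,-114,31],(161,127)),([-160,114,31],(463,130)),([-160,-6,31],(303,129)),([-160,6,31],(319,129))])}
balls={'scene':[([-101,-60,34.6],(318.8,232.8)),([-104.9,60,23.1],(277.7,220.9))],'side':[([-101,-60,34.6],(306.5,172.9)),([-104.9,60,23.1],(347.5,175.4))]}
def pts(n):
    o,L=D[n];X=[l[0] for l in L]+[l[0] for l in balls[n]]
    U=[[(l[1][0]+.5)/4-.5+o[0],(l[1][1]+.5)/4-.5+o[1]] for l in L]+[l[1] for l in balls[n]]
    return np.array(X),np.array(U)
def res(P,ns): return np.concatenate([(proj(T(pts(n)[0],P),n)-pts(n)[1]).ravel() for n in ns])
for ns in (['scene'],['side'],['scene','side']):
    r=least_squares(lambda P:res(P,ns),[590,60,1.6],loss='soft_l1',x_scale=[10,10,.1])
    print(ns,r.x,np.degrees(r.x[2]));print(np.round(res(r.x,ns).reshape(-1,2),1).tolist())
P=r.x
np.save('P.npy',P)
for p in ([-101,-60,34.6],[98,-60,34.6],[116,-60,34.6]):print(T(p,P))
E
```

```text
['scene'] [571.1021062   61.19517186   1.79147759] 102.64410515268025
[[0.2, -0.0], [0.6, -0.3], [-1.1, 0.2], [-0.8, -0.6], [0.1, -0.5], [-0.0, -1.2], [0.5, 1.3], [0.2, 1.1]]
['side'] [569.39748807  61.46155079   1.78432286] 102.23416918908225
[[0.0, 0.3], [-0.0, 0.0], [-0.3, -0.4], [0.0, -0.2], [0.1, -0.4], [0.1, -0.4], [-0.1, 0.3], [0.2, 0.5]]
['scene', 'side'] [569.98727322  61.37913304   1.7863445 ] 102.35000063668078
[[0.1, -0.2], [0.4, -0.4], [-1.5, -0.3], [-1.5, -0.8], [0.2, -0.7], [-0.1, -1.2], [-0.0, 1.1], [-0.2, 0.7], [-0.1, 0.3], [-0.2, -0.1], [-0.6, -0.4], [-0.3, -0.3], [-0.2, -0.5], [-0.2, -0.4], [-0.3, 0.3], [-0.0, 0.4]]
[[650.93157193 -27.78735147  87.26024586]]
[[608.674949   165.2096832  111.08297511]]
[[604.8527419  182.66670141 113.23779485]]
```

The fit agrees between both cameras within 1 px: stand at about (570, 61), uphill yaw 102.35°. First I turn the tool so that its x axis lies across the gutter, and shut the fingers.

```bash
python3 -m inch '[[[0,0,0,0,0,6.8,0],[0,0,0,0,0,6.8,0],[0,0,0,0,0,6.8,0],[0,0,0,0,0,6.8,0],[0,0,0,0,0,6.8,0],[0,0,0,0,0,6.8,0],[0,0,0,0,0,6.8,0],[0,0,0,0,0,6.6,0]]]' 20
cat >> h.py <<'E'
Pm=np.load('P.npy')
def rel(g):
    s=observe();R=np.array(s['tool_rot']);p=np.array(s['tool_pos'])
    c,sn=np.cos(Pm[2]),np.sin(Pm[2])
    gx=(T([1,0,0],Pm)-T([0,0,0],Pm))[0];gy=(T([0,1,0],Pm)-T([0,0,0],Pm))[0];gz=np.cross(gx,gy)
    d=p-[Pm[0],Pm[1],65];print('t',round(s['clock'],2),'tcp',p.round(1),'gutter',np.round([d@gx,d@gy,d@gz],1),'F',np.round(s['ft_force'],1),'op',round(s['opening'],2))
    Rd=np.array([[sn,-c,0],[-c,-sn,0],[0,0,-1]]).T
    Rd=np.c_[[sn,-c,0],[-c,-sn,0],[0,0,-1]]
    rv=np.degrees(cv2.Rodrigues(R.T@Rd)[0].ravel())
    print('turn left',rv.round(2))
    t=T(g,Pm)[0]; print('target',t.round(1),'tool shift',(R.T@(t-p)).round(1))
E
python3 -c "
from h import *
rel([-162,-60,130]);rel([-162,-60,25])"
```

```text
clock: 1.37
tool_pos: [249.6, 573.0, 214.7]
tool_rot: [[0.985, 0.174, 0.0], [0.174, -0.985, 0.0], [0.0, -0.0, -1.0]]
ft_force: [-0.3, -0.7, -0.4]
opening: 0.443
t 1.37 tcp [249.6 573.  214.7] gutter [582.2 203.6  80.6] F [-0.3 -0.7 -0.4] op 0.44
turn left [-0.01 -0.01 -2.36]
target [666.3 -98.1 174.7] tool shift [294.  733.3  40. ]
t 1.37 tcp [249.6 573.  214.7] gutter [582.2 203.6  80.6] F [-0.3 -0.7 -0.4] op 0.44
turn left [-0.01 -0.01 -2.36]
target [663.6 -85.8  70.4] tool shift [293.4 720.7 144.2]
```

```bash
python3 -m inch '[[[14,35,0,0,0,-2.3,0],[14,35,0,0,0,0,0],[14,35,0,0,0,0,0],[14,35,0,0,0,0,0],[14,35,0,0,0,0,0],[14,35,0,0,0,0,0],[14,35,0,0,0,0,0],[14,35,0,0,0,0,0]]]'
python3 -c "
from h import *
rel([-162,-60,130])"
```

```text
clock: 2.03
tool_pos: [416.7, 317.4, 214.3]
tool_rot: [[0.978, 0.208, 0.001], [0.208, -0.978, 0.005], [0.002, -0.005, -1.0]]
ft_force: [1.2, 0.8, -0.4]
opening: 0.005
t 2.03 tcp [416.7 317.4 214.3] gutter [298.7  95.  114.4] F [ 1.2  0.8 -0.4] op 0.01
turn left [-0.27 -0.13 -0.32]
target [666.3 -98.1 174.7] tool shift [157.4 458.6  37.9]
```

```bash
python3 -m inch '[[[12,35,0,0,0,0,0],[12,35,0,0,0,0,0],[12,35,0,0,0,0,0],[12,35,0,0,0,0,0],[12,35,0,0,0,0,0],[12,35,0,0,0,0,0],[12,35,0,0,0,0,0],[12,35,0,0,0,0,0]]]'
python3 -c "
from h import *
rel([-162,-60,130])"
```

```text
clock: 2.7
tool_pos: [575.3, 49.3, 215.5]
tool_rot: [[0.978, 0.208, 0.006], [0.208, -0.978, 0.007], [0.007, -0.006, -1.0]]
ft_force: [0.5, -0.1, 0.6]
opening: 0.012
t 2.7 tcp [575.3  49.3 215.5] gutter [  5.2  -2.6 151. ] F [ 0.5 -0.1  0.6] op 0.01
turn left [-0.32 -0.42 -0.32]
target [666.3 -98.1 174.7] tool shift [ 58.  163.4  40.4]
```

```bash
python3 -m inch '[[[11,31,0,-0.3,-0.4,-0.3,0],[11,31,0,0,0,0,0],[11,31,0,0,0,0,0],[11,31,0,0,0,0,0],[10,29,0,0,0,0,0],[4,12,0,0,0,0,0],[0,0,0,0,0,0,0],[0,0,0,0,0,0,0]]]'
python3 -c "
from h import *
rel([-162,-60,130]);rel([-162,-60,25])
im=get_image('wrist');cv2.imwrite('pics/w1.png',im[:,:,::-1])"
```

```text
clock: 3.37
tool_pos: [673.0, -115.3, 215.1]
tool_rot: [[0.978, 0.206, 0.002], [0.206, -0.978, -0.001], [0.002, 0.001, -1.0]]
ft_force: [-0.6, 0.9, -0.7]
opening: 0.003
t 3.37 tcp [ 673.  -115.3  215.1] gutter [-175.2  -62.8  172.4] F [-0.6  0.9 -0.7] op 0.0
turn left [ 0.08 -0.11 -0.44]
target [666.3 -98.1 174.7] tool shift [ -3.  -18.3  40.4]
t 3.37 tcp [ 673.  -115.3  215.1] gutter [-175.2  -62.8  172.4] F [-0.6  0.9 -0.7] op 0.0
turn left [ 0.08 -0.11 -0.44]
target [663.6 -85.8  70.4] tool shift [ -3.3 -31.  144.7]
```

View pics/w1.png

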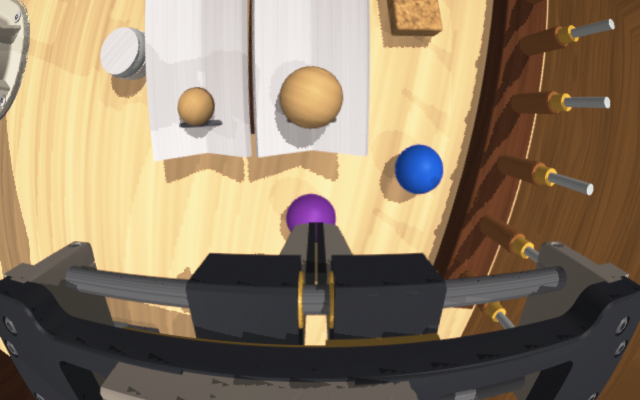

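The wrist picture shows the fingers (317,230) in line with the large ball (311,97), with the purple ball at (311,215) below on the bench. The 3 mm lateral shift I computed agrees with that, so I descend behind the ball, above the rest bar.

```bash
python3 -m inch '[[[-1,-6,30,0,0,-0.4,0],[-1,-6,30,0,0,0,0],[-1,-6,30,0,0,0,0],[0,-6,25,0,0,0,0],[0,-5,18,0,0,0,0],[0,-2,8,0,0,0,0],[0,0,2,0,0,0,0],[0,0,0,0,0,0,0]]]'
python3 -c "
from h import *
rel([-162,-60,25])
im=get_image('wrist');cv2.imwrite('pics/w2.png',im[:,:,::-1])"
```

```text
clock: 4.08
tool_pos: [659.6, -71.6, 71.6]
tool_rot: [[0.975, 0.223, 0.005], [0.223, -0.975, 0.001], [0.005, 0.001, -1.0]]
ft_force: [-0.4, -0.5, -0.4]
opening: 0.006
t 4.08 tcp [659.6 -71.6  71.6] gutter [-147.2  -59.1   24.4] F [-0.4 -0.5 -0.4] op 0.01
turn left [ 0.03 -0.3   0.56]
target [663.6 -85.8  70.4] tool shift [ 0.7 14.8  1.2]
```

View pics/w2.png

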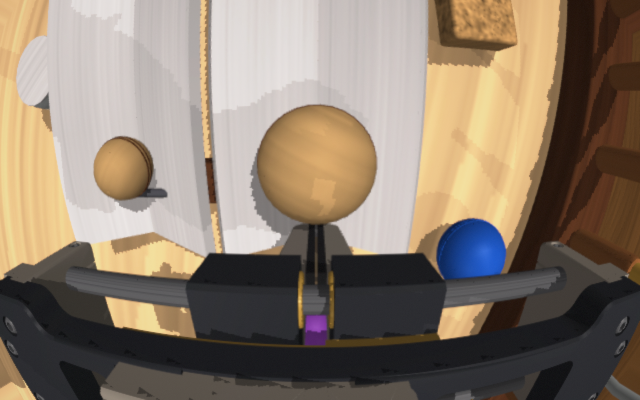

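The wrist picture shows the fingers (317,235) centred just behind the large ball (317,165). The small ball is undisturbed at (123,168). I push gently uphill.

```bash
python3 -m inch '[[[0,-4,-0.5,0,0,0.5,0],[0,-5,-0.6,0,0,0,0],[0,-5,-0.6,0,0,0,0],[0,-5,-0.6,0,0,0,0],[0,-5,-0.6,0,0,0,0],[0,-5,-0.6,0,0,0,0],[0,-5,-0.6,0,0,0,0],[0,-5,-0.6,0,0,0,0]]]'
python3 -c "
from h import *
rel([70,-60,26])
im=get_image('wrist');cv2.imwrite('pics/w3.png',im[:,:,::-1])"
```

```text
clock: 4.8
tool_pos: [654.9, -31.4, 83.9]
tool_rot: [[0.977, 0.212, 0.016], [0.212, -0.977, -0.001], [0.016, 0.004, -1.0]]
ft_force: [0.2, -0.3, 0.4]
opening: 0.006
t 4.8 tcp [654.9 -31.4  83.9] gutter [-105.8  -63.1   31.8] F [ 0.2 -0.3  0.4] op 0.01
turn left [ 0.23 -0.9  -0.09]
target [614.4 139.1  99.2] tool shift [  -3.2 -175.1  -16.1]
```

View pics/w3.png

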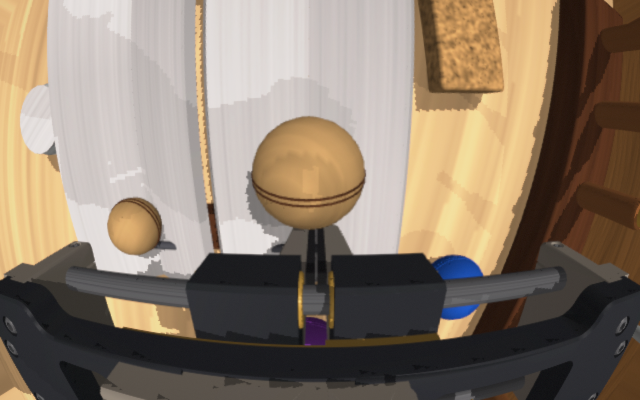

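The ball is moving along with the fingers, now at (308,172). The tip has drifted about 6 mm high and 3 mm sideways, so I correct that while pushing on.

```bash
python3 -m inch '[[[-0.5,-5,0.5,0.2,-0.9,0,0],[-0.5,-5,0.5,0,0,0,0],[-0.5,-5,0.3,0,0,0,0],[-0.5,-5,0,0,0,0,0],[-0.5,-5,0,0,0,0,0],[0,-5,-0.3,0,0,0,0],[0,-5,-0.4,0,0,0,0],[0,-5,-0.4,0,0,0,0]]]'
python3 -c "
from h import *
rel([70,-60,26])"
```

```text
clock: 5.52
tool_pos: [642.3, 11.6, 82.9]
tool_rot: [[0.977, 0.212, -0.003], [0.212, -0.977, -0.0], [-0.003, -0.0, -1.0]]
ft_force: [-0.3, -0.8, 0.5]
opening: 0.006
t 5.52 tcp [642.3  11.6  82.9] gutter [-61.5 -60.   25.5] F [-0.3 -0.8  0.5] op 0.01
turn left [-0.02  0.18 -0.08]
target [614.4 139.1  99.2] tool shift [  -0.3 -130.5  -16.2]
```

```bash
python3 -m inch '[[[0,-5,-0.6,0,0.2,0,0],[0,-5,-0.6,0,0,0,0],[0,-5,-0.6,0,0,0,0],[0,-5,-0.6,0,0,0,0],[0,-5,-0.6,0,0,0,0],[0,-5,-0.6,0,0,0,0],[0,-5,-0.6,0,0,0,0],[0,-5,-0.6,0,0,0,0]]]'
python3 -c "
from h import *
rel([70,-60,26])"
```

```text
clock: 6.18
tool_pos: [632.9, 55.1, 88.5]
tool_rot: [[0.977, 0.213, 0.001], [0.213, -0.977, 0.001], [0.001, -0.0, -1.0]]
ft_force: [0.1, -0.2, -0.5]
opening: 0.007
t 6.18 tcp [632.9  55.1  88.5] gutter [-16.6 -60.1  25.7] F [ 0.1 -0.2 -0.5] op 0.01
turn left [-0.02 -0.07 -0.08]
target [614.4 139.1  99.2] tool shift [ -0.2 -86.  -10.7]
```

```bash
python3 -m inch '[[[0,-5,-0.6,0,0,0,0],[0,-5,-0.6,0,0,0,0],[0,-5,-0.6,0,0,0,0],[0,-5,-0.6,0,0,0,0],[0,-5,-0.6,0,0,0,0],[0,-5,-0.6,0,0,0,0],[0,-5,-0.6,0,0,0,0]]]'
python3 -c "
from h import *
rel([70,-60,26])
im=get_image('wrist');cv2.imwrite('pics/w4.png',im[:,:,::-1])"
```

```text
clock: 6.77
tool_pos: [624.6, 93.1, 93.2]
tool_rot: [[0.977, 0.213, 0.001], [0.213, -0.977, 0.0], [0.001, -0.0, -1.0]]
ft_force: [-0.6, -1.4, -0.5]
opening: 0.005
t 6.77 tcp [624.6  93.1  93.2] gutter [ 22.5 -60.1  25.7] F [-0.6 -1.4 -0.5] op 0.01
turn left [-0.01 -0.06 -0.08]
target [614.4 139.1  99.2] tool shift [ -0.1 -47.1  -6. ]
```

View pics/w4.png

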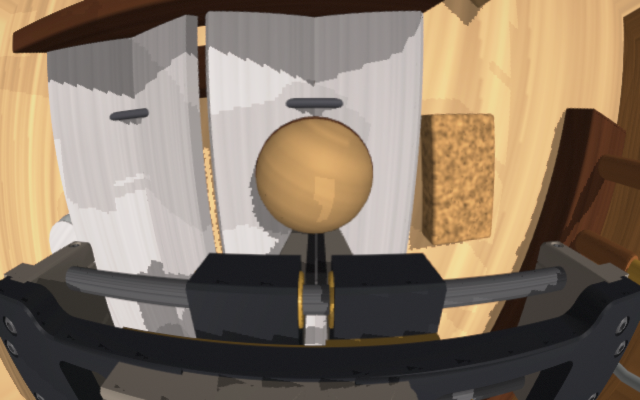

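The ball is at (314,175), just below the catch bar at (314,103) and still in contact. I continue slowly over the bar.

```bash
python3 -m inch '[[[0,-4,-0.5,0,0,0,0],[0,-4,-0.5,0,0,0,0],[0,-4,-0.5,0,0,0,0],[0,-4,-0.5,0,0,0,0],[0,-4,-0.5,0,0,0,0],[0,-4,-0.5,0,0,0,0],[0,-4,-0.5,0,0,0,0],[0,-4,-0.5,0,0,0,0]]]'
python3 -c "
from h import *
rel([72,-60,26])"
```

```text
clock: 7.48
tool_pos: [617.2, 127.5, 97.9]
tool_rot: [[0.977, 0.212, 0.002], [0.212, -0.977, 0.0], [0.002, 0.0, -1.0]]
ft_force: [-0.2, -0.4, 0.1]
opening: 0.007
t 7.48 tcp [617.2 127.5  97.9] gutter [ 58.  -60.3  26.1] F [-0.2 -0.4  0.1] op 0.01
turn left [ 0.01 -0.09 -0.08]
target [614.  141.   99.4] tool shift [ -0.3 -13.9  -1.6]
```

```bash
python3 -m inch '[[[0,-4,-0.5,0,0,0,0],[0,-4,-0.5,0,0,0,0],[0,-2,-0.3,0,0,0,0],[0,0,0,0,0,0,0],[0,0,0,0,0,0,0]]]'
python3 -c "
from h import *
rel([72,-60,26])
im=get_image('wrist');cv2.imwrite('pics/w5.png',im[:,:,::-1])"
```

```text
clock: 7.9
tool_pos: [614.3, 140.1, 99.2]
tool_rot: [[0.977, 0.213, 0.001], [0.213, -0.977, 0.001], [0.001, -0.001, -1.0]]
ft_force: [0.6, -0.1, 0.3]
opening: 0.007
t 7.9 tcp [614.3 140.1  99.2] gutter [ 71.  -60.1  25.9] F [ 0.6 -0.1  0.3] op 0.01
turn left [-0.05 -0.06 -0.03]
target [614.  141.   99.4] tool shift [-0.1 -1.  -0.3]
```

View pics/w5.png

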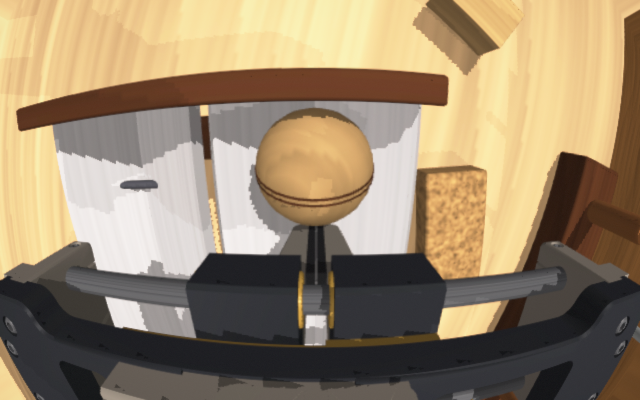

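The ball (315,167) now covers its catch bar and lies close to the stop. I back off a little to see whether it stays.

```bash
python3 -m inch '[[[0,3,0.4,0,0,0,0],[0,3,0.4,0,0,0,0],[0,3,0.4,0,0,0,0],[0,3,0.4,0,0,0,0],[0,0,0,0,0,0,0],[0,0,0,0,0,0,0]]]'
python3 -c "
from h import *
rel([40,-60,26])
im=get_image('wrist');cv2.imwrite('pics/w6.png',im[:,:,::-1])"
```

```text
clock: 8.45
tool_pos: [617.2, 125.9, 97.2]
tool_rot: [[0.977, 0.212, 0.001], [0.212, -0.977, 0.001], [0.001, -0.001, -1.0]]
ft_force: [-0.9, 0.5, -0.9]
opening: 0.006
t 8.45 tcp [617.2 125.9  97.2] gutter [ 56.4 -59.9  25.6] F [-0.9  0.5 -0.9] op 0.01
turn left [-0.03 -0.04 -0.1 ]
target [620.8 110.   95.6] tool shift [ 0.1 16.3  1.6]
```

View pics/w6.png

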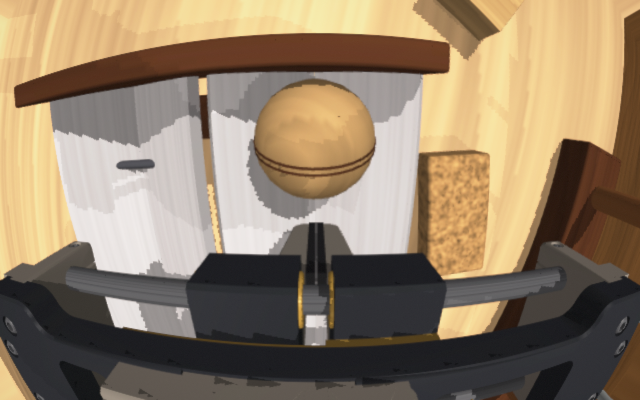

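The ball (315,140) has stayed put, with a gap to the fingers (317,225). I retreat and lift clear.

```bash
python3 -m inch '[[[0,8,0,0,0,0,0],[0,8,-4,0,0,0,0],[0,5,-15,0,0,0,0],[0,2,-25,0,0,0,0],[0,0,-30,0,0,0,0],[0,0,-30,0,0,0,0],[0,0,-20,0,0,0,0],[0,0,0,0,0,0,0]]]'
python3 -m inch '[[[-10,0,0,0,0,0,0],[-30,0,0,0,0,0,0],[-30,0,0,0,0,0,0],[-30,0,0,0,0,0,0],[-30,0,0,0,0,0,0],[-15,0,0,0,0,0,0],[0,0,0,0,0,0,0],[0,0,0,0,0,0,0]]]'
python3 - <<'E'
from h import *
rel([0,0,0])
for n in ['scene','side']:
    im=get_image(n);cv2.imwrite(f'pics/{n}9.png',cv2.resize(im[120:290,220:420,::-1],None,fx=3,fy=3,interpolation=2))
    print(n,'expect',proj(T([[116,-60,34.6],[-104.9,60,23.1]],Pm),n).round(1).tolist())
    for l in ['large_ball','small_ball']:
        for d in cut_out(n,l)[:3]:
            v,u=np.nonzero(d['region']);print(l,d['confidence'],u.mean().round(1),v.mean().round(1),len(u))
E
```

```text
clock: 9.17
tool_pos: [621.5, 97.3, 225.8]
tool_rot: [[0.977, 0.212, -0.004], [0.212, -0.977, -0.001], [-0.004, 0.0, -1.0]]
ft_force: [-0.2, 1.3, 0.6]
opening: 0.009
clock: 9.83
tool_pos: [466.1, 61.5, 218.1]
tool_rot: [[0.977, 0.211, -0.013], [0.211, -0.978, -0.003], [-0.013, -0.0, -1.0]]
ft_force: [0.3, 0.2, 0.1]
opening: 0.002
t 9.83 tcp [466.1  61.5 218.1] gutter [ 40.5 101.5 149.3] F [0.3 0.2 0.1] op 0.0
turn left [-0.01  0.73 -0.17]
target [570.   61.4  65. ] tool shift [103.5  22.1 151.7]
scene expect [[350.7, 172.9], [277.5, 221.6]]
large_ball 0.88 351.7 286.2 401
large_ball 0.82 294.6 285.6 425
large_ball 0.67 350.9 172.4 325
small_ball 0.62 277.8 220.7 160
side expect [[301.7, 230.5], [347.5, 175.8]]
large_ball 0.9 302.2 227.3 307
large_ball 0.54 267.7 166.2 281
small_ball 0.43 347.4 175.8 147
```

View pics/scene9.png

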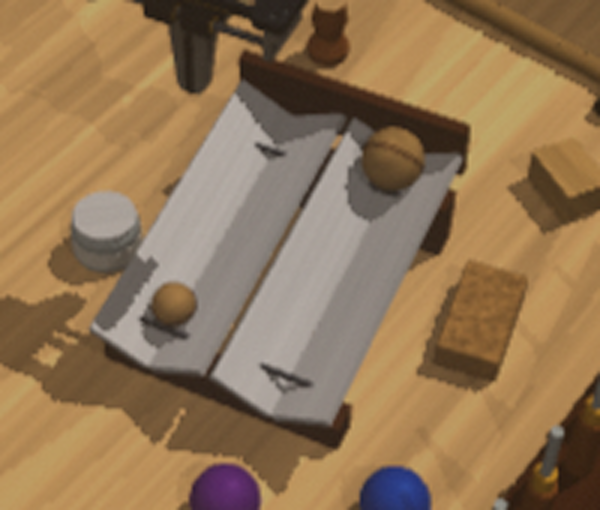

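View pics/side9.png

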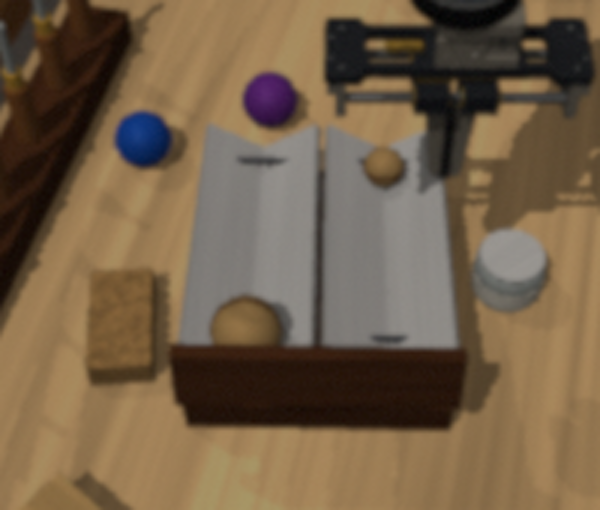

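Both views show the large ball parked at the top: measured at (350.9,172.4) against (350.7,172.9) expected in the scene view. The small ball is unmoved at (277.8,220.7). The robot is clear, so I hand in.

```bash
python3 -c "
from cell import *
print(job_done())"
```

```text
the job is handed in; nothing more can be done
None
```

I pushed the large ball up its gutter with the shut fingertips and over the catch bar, and it now lies parked between the bar and the end stop. I backed the fingers off, lifted clear and handed the job in just after 9.9 s on the clock, out of the 38 s allowed.

- **Large ball:** in the last scene picture it was within 1 px of the expected parked position. In the side view it was 3 px off in row, because the end stop hides part of it there. It stayed put for more than a second after the fingers left it.
- **Small ball and bystanders:** the small ball had not moved, within 0.2 px in both cameras. The look-alikes and the bystanders near the gutters look untouched. I did not check the bowl, brush and mallet again, but the arm did not go near the bowl and brush, and stayed high on the mallet's side.
- **Forces and disagreements:** wrist force stayed under about 2 N at every reading. Early in the push the tip had drifted about 6 mm high and 3 mm sideways, and I corrected that on the way. No check failed.

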